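# Test the safety switch of a socket box, then hold a sprung socket flap open

### The arm

A 7-joint arm with a two-finger parallel gripper is mounted at the origin on a cart in front of the work surface, level with it; the furniture and walls round the work are solid. World frame = base frame: x ahead of the robot, y to its left, z up, the work surface at z = 0. Lengths are in m, angles in degrees, forces in N, time in s.
With the tool pointing down it reaches from about 0.4 to 0.875 m from the base axis. Payload 4.4 kg.
Tool frame: the origin (TCP) lies midway between the tips of the shut fingers; the grasp point (between the pads) lies 19 mm behind it; z points along the fingers, y is the line along which they close (so a half turn about z gives the same grasp; the last joint's range is limited). The gripper opens to 85 mm and grips with 20 to 120 N. Pads are 22 mm wide; open, the fingers measure 114 mm over their backs; the gripper's body (76 mm by 85 mm) begins 54 mm behind the grasp point. The pads swing forward as they close: fully open they stand 13 mm farther back than shut.
Start: joints at [63.552, 36.005, 2.206, 86.941, -1.547, 57.084, -1.146], TCP at [0.251, -0.6, 0.231] pointing down, gripper open.
Joint ranges: [-175.42, 175.42], [-21.48, 121.26], [-71.46, 75.88], [10.55, 141.38], [-63.04, 243.04], [13.31, 113.54], [-168.57, 168.57]. Speed limits (degrees/s): [147.25, 147.25, 180, 180, 180, 180, 180].

### API

Orientations are given as [roll, pitch, yaw] about the fixed x, y, z axes, in that order (R = Rz(yaw) Ry(pitch) Rx(roll)).
In Python, from workcell import sensors, imaging, ticket gives the robot as it stands.
- The arm moves only by the tool carry_out, never from a script. Its argument "targets" is a list of rows, each a list of 4 numbers: the shift along the tool's x, y, z in mm, then the turn about the tool's z in degrees. A call has 1 to 8 rows; each row is the pose to reach, as a shift and turn from the pose commanded when the call began, along the tool's axes at that moment; what a row does not reach only later rows make up. A row lasts 1/8 s, in which the tool goes at most 62.5 mm and 10.7 degrees, less where a joint would pass 70% of its speed; a pose out of reach is approached as far as the arm can. A call with a gripper value outside its range is refused whole. "hand" is the finger opening in mm, from 0 to 85.4, set as the call begins (left out, the last holds). The fingers move at their own pace and stop on an object; "grip_force" is the grip in N (left out, the last holds). Time passes only in rows, so rows that repeat a pose let the fingers close. It gives the time, the measured TCP pose, the force, the opening and the grip force at its end, in the units of the state.
- sensors.sense(): the state, without advancing time (a new reading comes with each control period).
- imaging.capture(name): name is "scene" or "side" or "wrist"; returns the picture (480x640x3 uint8, red, green, blue); there is no depth.
- imaging.calibration(name): a dict with "K" (3x3 intrinsics, pixels), "rvec" (rotation vector, rad) and "tvec" (3), from world to camera coordinates, as OpenCV has them. Camera axes: x right, y down, z forward; pixel columns grow to the right and rows downward; lengths in m; the calibration is good to about 2 mm. A picture is of the moment at which its call begins: read the wrist's pose just before it. calibration takes no time and is no camera call; for the wrist camera it gives the pose at the moment of the call.
- ticket.close_job(): hands the job in; it is judged then, once.
The state is a dict: "t": time; "joint_pos": joint angles; "joint_vel": joint speeds; "joint_torque": joint torques, N m; "tool_pos": TCP position; "ee_rot": TCP orientation; "wrist_force": force on the tool from outside, world axes, zero at the start; "torque": the same for the moment, N m; "opening": opening from 0.0 (shut) to 1.0 (fully open); "grip_force": force on a finger pad.
Only numpy, scipy, OpenCV 4.12 (cv2) and the standard library are available. Lean on these libraries where they do the work, as an engineer would, in place of code of your own. Each camera call takes 0.05 s, during which the arm holds its last target. There are 200 camera calls.

### The job

Before I plug in the mixer, check the safety switch of the white socket box on the worktop: press its test button fully in so that the switch lever drops, let the button go, and push the lever fully back up. Then take the round sprung flap of the socket next to the switch by its tongue, lift it until it stands square out from the sloping panel (90 degrees open, give or take ten) and keep it there: finish while still holding it, because it springs shut when let go. Leave the other flap shut and the things standing around where they are.

Things in the scene. Friction and masses are not known exactly. Their poses are not given: they have to be found in the camera images.
- socket_box: White socket box, fixed, 125 deep (x), 280 wide (y), 89 mm high; origin: centre of underside; x points away from its front, z up. Front wall 42 mm high at x=-62.5; from its top edge the panel slopes up and back at 25 degrees for 112 mm. On it, left (+y) to right: grey switch plate (66x82 mm, 8 proud) with test button (y=+108) and black lever (y=+64); two round flaps (y=-12, y=-92)
- button_top (a point): Centre of the top of the round test button, 18 mm across, standing 9 mm proud of the grey plate; it is pressed straight into the panel (square to the slope); z axis of this point = outward normal of the panel, x axis = up the slope
- test_button (a joint): How far the test button is pressed in, m: 0 out, 0.006 fully in; sprung, about 5 N. From about 0.004 on it trips the switch and the lever drops by itself; the lever cannot be raised while the button is held in
- lever_tip (a point): Middle of the free end of the black switch lever, 21 mm wide (y), 9 mm thick, standing about 19 mm clear of the grey plate. It swings about an axis along the box's y, 29 mm from this point, that lies in the panel's plane 50 mm up the slope (x=-17, z=63 mm in the box's frame)
- switch_lever (a joint): Angle of the lever, rad: 0 up (on: leans 21 degrees up the slope from the panel's normal), 0.72 dropped (off: leans 21 degrees down the slope, towards the front). It snaps to whichever end is nearer; raising it takes about 1 N at the tip: push it from below, up along the slope or along its arc, over the middle and up to its stop
- flap_near_tongue (a point): Grip point on the tongue of the flap next to the switch. The flap: grey disc 60 mm across, 8 mm thick, with a flat tongue 26 mm wide, 7 mm thick, sticking out 21 mm from its lower edge, beyond the box's front wall. This point: centre of the tongue's section, 11 mm outside the disc, 10 mm from the tongue's end, 76 mm from the hinge line. x axis: from tongue to hinge; y: along the hinge
- flap_near_hinge (a point): Middle of the hinge line of the same flap, along the box's y, at the flap's upper side, 20 mm out from the panel
- flap_near (a joint): Opening angle of the same flap, rad: 0 shut (parallel to the panel), 1.571 standing square out from it, stop at 2.1; a spring and its weight close it (0.7 N at the tongue when shut, about 1.6 N at 1.57)
- flap_far (a joint): Opening angle of the other, outer flap (right end of the box, 80 mm to the right of the first, same size), rad, 0 shut; is to stay shut
- spice_jar: Bystander: spice jar, 45 mm across, 106 mm high, at the right-hand end of the box; origin at the centre of its underside
- honey_jar: Bystander: glass honey jar, 71 mm across, 110 mm high; origin under its centre
- yoghurt_pot: Bystander: yoghurt pot, 72 mm across, 71 mm high; origin under its centre
- short_tin: Bystander: short tin, 75 mm across, 58 mm high; origin under its centre

How it is judged (in metres and radians):
On the way, in this order (a step that is already met when the one before it is completed fails the run):
1. the test button is pressed in and the lever has dropped, with nothing touching the lever (value of joint test_button above 0.0035 m and value of joint switch_lever above 0.6 rad and contact force between each of the arm, the fingers and switch_lever below 0.3 N), for 0.02 s.
2. the button is out again and the lever is fully up (value of joint test_button below 0.0015 m and value of joint switch_lever below 0.1 rad), for 0.2 s.
3. the flap next to the switch is held open square to the panel (80 to 100 degrees) (value of joint flap_near between 1.396 and 1.745 rad and contact force between the fingers and flap_near above 0.3 N), for 0.3 s.
At the end, for the whole second after the job is handed in: the flap next to the switch is held still by the fingers at 90 degrees to the panel (within 10 degrees), the switch lever is fully up (within 0.1 rad), the test button is out and the other flap is shut (all of step 2 and all of step 3 and velocity of joint flap_near between -0.1 and 0.1 rad/s and value of joint flap_far below 0.1 rad); the arm keeps its last pose, push and grip.
It fails at once if the other flap is opened (value of joint flap_far above 0.3 rad).
It fails at once if a thing standing around is pushed away or knocked over (distance of any of spice_jar, honey_jar, yoghurt_pot, short_tin from where it was at the start of the episode above 0.03 m or angle between any of spice_jar, honey_jar's own z axis and vertical above 0.5 rad).
It also fails if it takes over 54 s, if anything falls off the work surface, if the arm or the gripper's body presses on something with over 40 N, if the wrist force passes 120 N, or if a joint passes its speed limit or range.

## Working session

There is one attempt and no reset: what is moved stays moved. The work goes in short steps, Python scripts to look and compute and a tool call to move; the robot and the scene stay as the last step left them, time stands still between calls to the robot, and variables do not carry over. Pictures are saved under pics/ and viewed, at most 10 in all, crops included, and the job is handed in when it is done.

Besides the shell and the picture viewer there is one more tool, called after "Emit:" as a command line: name --pt "numbers of a row" for each row, then --argument value for the rest. carry_out: Moves the arm, as the interface text tells. Its arguments: {"type":"object","properties":{"targets":{"type":"array"},"hand":{"type":"number"},"grip_force":{"type":"number"}},"required":["targets"]}

```bash
mkdir -p pics
python3 - <<'E'
from workcell import sensors, imaging
import cv2
print(sensors.sense())
for n in ("scene","side"):
    cv2.imwrite(f"pics/{n}0.png",imaging.capture(n)[:,:,::-1]); print(n,imaging.calibration(n))
E
```

```text
{'t': 0.0, 'joint_pos': array([63.55446122, 36.05856393,  2.20321578, 86.99811598, -1.54783778,
       57.0842397 , -1.14579123]), 'joint_vel': array([ 0.13137213, -0.02321678,  0.00063979, -0.0341912 ,  0.01160863,
       -0.06197743,  0.0103852 ]), 'joint_torque': array([ 1.25060167e-03, -5.63400543e+01,  1.22632999e+00, -1.93448961e+01,
        1.08497031e-02,  1.04764543e-02, -3.39230144e-05]), 'tool_pos': array([ 0.25035609, -0.59914935,  0.23038148]), 'ee_rot': array([-1.79888782e+02,  1.17217371e-03,  2.26745632e+01]), 'wrist_force': array([-0.26003802, -0.2433662 ,  1.80544729]), 'torque': array([ 0.01808271, -0.04775225, -0.05325103]), 'grip_force': 0.0, 'opening': 0.9971296701271201}
scene {'K': array([[548.97200361,   0.        , 327.45438173],
       [  0.        , 548.97200361, 240.43559535],
       [  0.        ,   0.        ,   1.        ]]), 'rvec': array([ 0.78457768, -2.48135074,  1.22006939]), 'tvec': array([0.38415946, 0.26943849, 1.02709231])}
side {'K': array([[501.07092111,   0.        , 317.14283648],
       [  0.        , 501.07092111, 249.13096664],
       [  0.        ,   0.        ,   1.        ]]), 'rvec': array([ 0.3574967 , -2.71734097,  1.2476519 ]), 'tvec': array([0.43927947, 0.19138944, 0.91136744])}
```

View pics/scene0.png

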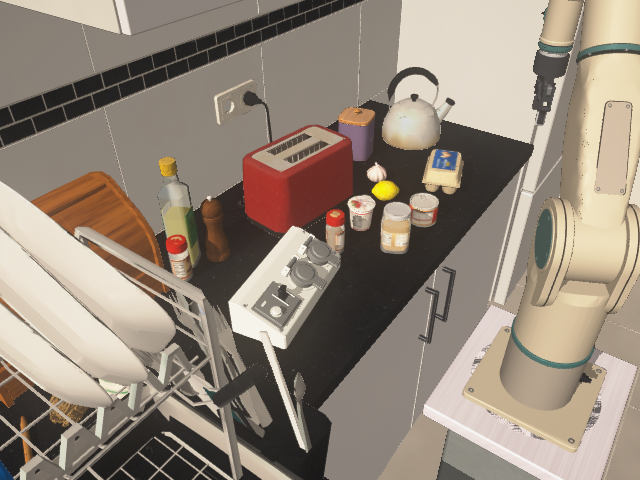

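View pics/side0.png

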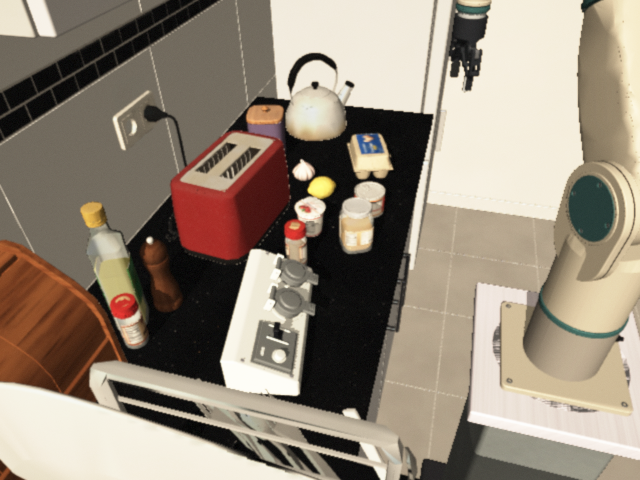

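The box is at about (285,285) in scene and (270,320) in side, with its switch end towards the dish rack. The jars and pot lie at its right-hand end. I'll zoom both views.

Run:
```python
import cv2,numpy as np
a=cv2.imread("pics/scene0.png")[215:355,220:350]; b=cv2.imread("pics/side0.png")[240:400,215:325]
a=cv2.resize(a,(520,560),interpolation=cv2.INTER_CUBIC)
cv2.imwrite("pics/c1.png",a); cv2.imwrite("pics/c2.png",cv2.resize(b,None,fx=3.7,fy=3.7,interpolation=cv2.INTER_CUBIC))
```

```text
(no output)
```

View pics/c1.png

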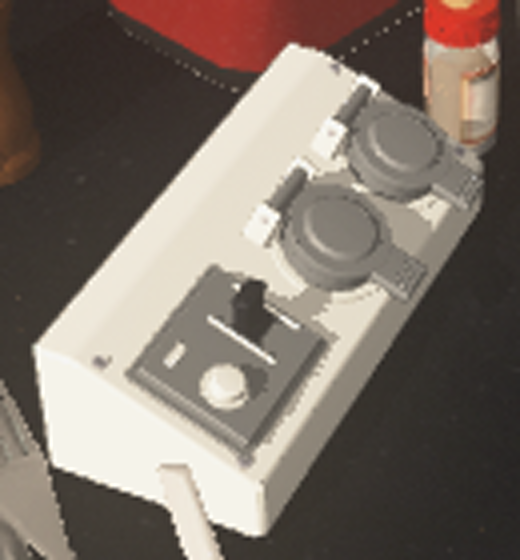

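View pics/c2.png

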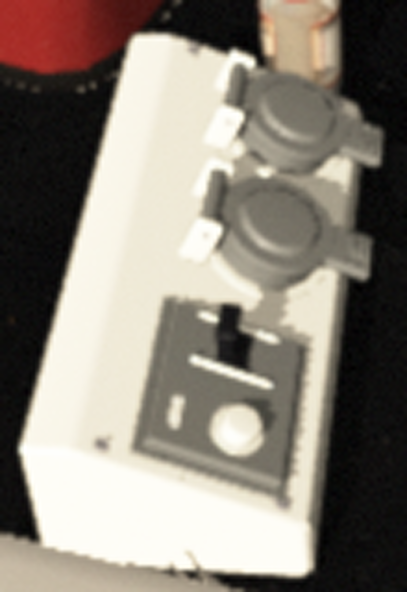

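The zooms show these matching points (crop pixels, scene / side):
- white button: (224,383) / (237,428)
- lever tip: (250,285) / (230,308)
- near tongue: (405,270) / (350,255)
- far tongue: (462,182) / (362,142)

The box corners are visible too. I'll triangulate them all.

```bash
cat > h.py <<'E'
import numpy as np,cv2
from workcell import sensors, imaging
def P(c):
    return np.hstack([cv2.Rodrigues(c["rvec"])[0],c["tvec"].reshape(3,1)])
def und(c,p): return cv2.undistortPoints(np.float64([[p]]),c["K"],None).reshape(2,1)
def tri(c1,p1,c2,p2):
    X=cv2.triangulatePoints(P(c1),P(c2),und(c1,p1),und(c2,p2)); return (X[:3]/X[3]).ravel()
a25=np.radians(25); 
def panel(s,y,n): return np.array([-62.5+s*np.cos(a25)-n*np.sin(a25),y,42+s*np.sin(a25)+n*np.cos(a25)])/1000
def proj(c,X): return cv2.projectPoints(np.float64(X).reshape(-1,3),c["rvec"],c["tvec"],c["K"],None)[0].reshape(-1,2)
E
python3 - <<'E'
from h import *
cs,cd=imaging.calibration("scene"),imaging.calibration("side")
pts={"button":((224,383),(237,428)),"lever":((250,285),(230,308)),"tongue":((405,270),(350,255)),"ftongue":((462,182),(362,142)),
"knob":((335,220),(279,217)),"fknob":((402,138),(297,107)),"BLT":((35,347),(22,450)),"FLB":((265,537),(305,577)),"FLT":((265,485),(315,525)),"BRT":((290,45),(135,35))}
X={}
for k,(p,q) in pts.items():
    X[k]=tri(cs,(220+p[0]/4,215+p[1]/4),cd,(215+q[0]/3.7,240+q[1]/3.7)); print(k,X[k].round(4))
model={"BLT":[.0625,.14,.089],"FLT":[-.0625,.14,.042],"FLB":[-.0625,.14,0],"BRT":[.0625,-.14,.089],
"knob":panel(50,-12,24),"fknob":panel(50,-92,24),"tongue":panel(-6,-12,20),"ftongue":panel(-6,-92,20),"button":panel(45,108,17),"lever":panel(60.4,64,27)}
def fit(ks):
    A=np.array([model[k][:2] for k in ks]);B=np.array([X[k][:2] for k in ks])
    a,b=A.mean(0),B.mean(0);U,S,V=np.linalg.svd((A-a).T@(B-b));R=V.T@np.diag([1,np.linalg.det(V.T@U.T)])@U.T
    return R,b-R@a
ks=["BLT","FLT","FLB","BRT","lever","knob","fknob"]
R,t=fit(ks);print("yaw",np.degrees(np.arctan2(R[1,0],R[0,0])),t)
for k in model:
    v=R.T@(X[k][:2]-t); print(k,(np.r_[v,X[k][2]]*1000).round(1),"model",(np.array(model[k])*1000).round(1))
E
```

```text
button [0.4722 0.1752 0.0638]
lever [0.4901 0.1292 0.0874]
tongue [0.4568 0.044  0.048 ]
ftongue [ 0.4733 -0.0353  0.0487]
knob [0.4875 0.0623 0.0835]
fknob [ 0.506  -0.0245  0.0745]
BLT [0.5569 0.2191 0.0758]
FLB [ 0.4368  0.1943 -0.0108]
FLT [0.4287 0.1993 0.0386]
BRT [ 0.6115 -0.0581  0.0747]
yaw 10.17733339509189 [0.51894946 0.07119405]
BLT [ 63.5 138.9  75.8] model [ 62.5 140.   89. ]
FLT [-66.2 142.1  38.6] model [-62.5 140.   42. ]
FLB [-59.1 135.7 -10.8] model [-62.5 140.    0. ]
BRT [  68.3 -143.7   74.7] model [  62.5 -140.    89. ]
knob [-32.5  -3.2  83.5] model [-27.3 -12.   84.9]
fknob [-29.6 -91.9  74.5] model [-27.3 -92.   84.9]
tongue [-66.  -15.8  48. ] model [-76.4 -12.   57.6]
ftongue [-63.7 -96.7  48.7] model [-76.4 -92.   57.6]
button [-27.6 110.7  63.8] model [-28.9 108.   76.4]
lever [-18.1  62.2  87.4] model [-19.2  64.   92. ]
```

```bash
cat >> h.py <<'E'
def ray(c,p,z):
    R=cv2.Rodrigues(c["rvec"])[0]; o=-R.T@c["tvec"]; d=R.T@np.r_[und(c,p).ravel(),1]
    return o+d*(z-o[2])/d[2]
def fit2(A,B):
    a,b=A.mean(0),B.mean(0);U,S,V=np.linalg.svd((A-a).T@(B-b));R=V.T@np.diag([1,np.linalg.det(V.T@U.T)])@U.T
    return R,b-R@a
E
python3 - <<'E'
from h import *
cs,cd=imaging.calibration("scene"),imaging.calibration("side")
for c in (cs,cd): print("cam",-(cv2.Rodrigues(c["rvec"])[0].T@c["tvec"]))
pts={"button":((224,383),(237,428)),"lever":((250,285),(230,308)),"tongue":((405,270),(350,255)),"ftongue":((462,182),(362,142)),
"knob":((335,220),(279,217)),"fknob":((402,138),(297,107)),"BLT":((35,347),(22,450)),"FLB":((265,537),(305,577)),"FLT":((265,485),(315,525)),"BRT":((290,45),(135,35))}
model={"BLT":[.0625,.14,.089],"FLT":[-.0625,.14,.042],"FLB":[-.0625,.14,0],"BRT":[.0625,-.14,.089],
"knob":panel(50,-12,24),"fknob":panel(50,-92,24),"tongue":panel(-6,-12,20),"ftongue":panel(-6,-92,20),"button":panel(45,108,17),"lever":panel(60.4,64,27)}
for i,c in enumerate((cs,cd)):
    f=lambda p:(220+p[0]/4,215+p[1]/4) if i==0 else (215+p[0]/3.7,240+p[1]/3.7)
    X={k:ray(c,f(pts[k][i]),model[k][2]) for k in pts}
    ks=["BLT","FLT","FLB","BRT","lever","knob","fknob"]
    R,t=fit2(np.array([model[k][:2] for k in ks]),np.array([X[k][:2] for k in ks]))
    print(np.degrees(np.arctan2(R[1,0],R[0,0])),t)
    for k in pts: print(k,X[k].round(4),((R.T@(X[k][:2]-t)-model[k][:2])*1000).round(1))
for n,c,px in (("spice",cs,(335,250)),("honey",cs,(395,250)),("pot",cs,(360,228)),("tin",cs,(425,224))): print(n,ray(c,px,0).round(3))
E
```

```text
cam [-0.05924501  0.75163735  0.84061021]
cam [0.25770754 0.66127127 0.74598533]
10.576635722281134 [0.51328916 0.0769244 ]
button [0.464  0.1828 0.0764] [-0.1  5.2]
lever [0.4867 0.1331 0.092 ] [ 3.4 -3.9]
tongue [0.4518 0.0482 0.0576] [10.7 -5. ]
ftongue [ 0.4684 -0.0295  0.0576] [12.7 -4.4]
knob [0.487  0.062  0.0849] [-1.2  2.1]
fknob [ 0.4986 -0.0146  0.0849] [-3.9  4.7]
BLT [0.5469 0.2262 0.089 ] [-2.1  0.6]
FLB [ 0.431   0.1979 -0.    ] [ 3.8 -6. ]
FLT [0.427  0.1997 0.042 ] [ 0.2 -3.4]
BRT [ 0.5992 -0.0434  0.089 ] [-0.2  6. ]
10.484116144858591 [0.51576776 0.0795691 ]
button [0.4681 0.186  0.0764] [1.4 5.3]
lever [0.4885 0.1328 0.092 ] [ 2.  -6.7]
tongue [0.4536 0.0567 0.0576] [11.1  0.8]
ftongue [ 0.4701 -0.0233  0.0576] [12.8 -0.9]
knob [0.4868 0.0651 0.0849] [-3.8  3.1]
fknob [ 0.502  -0.0132  0.0849] [-3.1  3.3]
BLT [0.5508 0.2297 0.089 ] [-0.7  1.3]
FLB [0.4343 0.2042 0.    ] [ 5.  -2.6]
FLT [0.4279 0.2034 0.042 ] [-1.4 -2.3]
BRT [ 0.6039 -0.0424  0.089 ] [1.9 4. ]
spice [ 0.531 -0.12   0.   ]
honey [ 0.411 -0.204 -0.   ]
pot [ 0.53  -0.232  0.   ]
tin [ 0.4   -0.344  0.   ]
```

The two views agree: the box is at about (0.514, 0.078), yaw about 10.5°. I'll move closer with the tool turned square to the box and refine with the wrist camera.

Emit:
carry_out --pt "42 -37 0 2" --pt "83 -73 0 4" --pt "125 -110 0 6" --pt "167 -147 0 8" --pt "209 -184 0 10" --pt "250 -220 0 12" --pt "292 -257 0 12" --pt "292 -257 0 12" --hand 0

```text
t: 1.1
tool_pos: [0.4232, -0.2449, 0.2311]
ee_rot: [-179.9, -0.0, 11.2]
wrist_force: [-0.7, -0.8, 0.4]
opening: 0.001
grip_force: 0.0
```

Emit:
carry_out --pt "12 -56 0 0" --pt "25 -112 0 0" --pt "37 -168 0 0" --pt "49 -225 0 0" --pt "61 -281 0 0" --pt "74 -337 0 0" --pt "74 -337 0 0" --pt "74 -337 0 0"

```text
t: 2.1
tool_pos: [0.4312, 0.0937, 0.2311]
ee_rot: [179.9, 0.0, 10.6]
wrist_force: [-0.2, -0.8, 0.3]
opening: 0.002
grip_force: 0.0
```

Run:
```python
from h import *
s=sensors.sense(); print(s["tool_pos"],s["ee_rot"])
c=imaging.calibration("wrist"); cv2.imwrite("pics/w0.png",imaging.capture("wrist")[:,:,::-1]); np.save("w0.npy",c,allow_pickle=True)
print(c["K"],-(cv2.Rodrigues(c["rvec"])[0].T@c["tvec"]))
```

```text
[0.43118516 0.09369277 0.23109981] [1.79948766e+02 4.37168448e-02 1.06394462e+01]
[[431.12180718   0.         317.28596264]
 [  0.         431.12180718 236.88140136]
 [  0.           0.           1.        ]] [0.49980736 0.1061909  0.37336913]
```

View pics/w0.png

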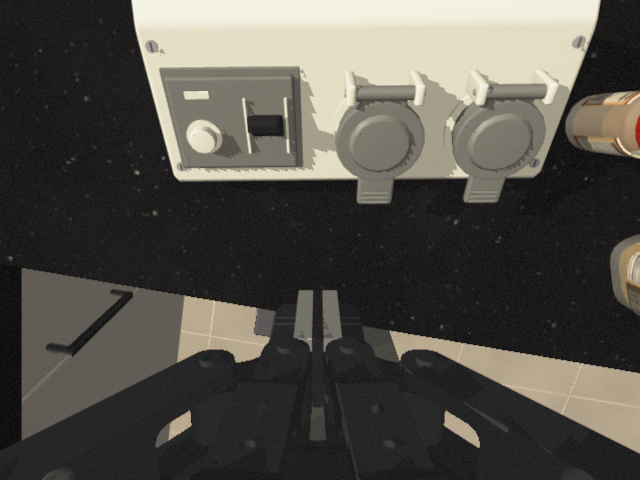

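The wrist view shows, in pixels:
- button top (204,137), lever tip (265,125)
- near tongue end edge x 357–394 at y 203
- hinge bars (385,94) and (516,92)
- front panel corners about (178,181) and (541,178)

Next I'll cast these onto their known heights.

Run:
```python
from h import *
c=np.load("w0.npy",allow_pickle=True).item()
m={"FL":((176,181),[-.0625,.14,.042]),"FR":((542,178),[-.0625,-.14,.042]),"knobN":((379,137),panel(45,-12,22)),"knobF":((500,137),panel(45,-92,22)),
"hN":((385,94),panel(80,-12,20)),"hF":((516,92),panel(80,-92,20)),"button":((204,136),panel(45,108,17)),"lever":((265,125),panel(60.4,64,27)),
"tEndN":((375,202),panel(-6,-12,18)),"tEndF":((481,201),panel(-6,-92,18)),"plateBL":((182,168),panel(9,119,8)),"plateTL":((161,68),panel(91,119,8)),"plateTR":((299,67),panel(91,53,8)),"plateBR":((301,166),panel(9,53,8))}
X={k:ray(c,p,q[2]) for k,(p,q) in m.items()}
ks=["FL","FR","hN","hF","lever","knobN","knobF","plateTL","plateTR","plateBL","plateBR"]
R,t=fit2(np.array([m[k][1][:2] for k in ks]),np.array([X[k][:2] for k in ks]))
print(np.degrees(np.arctan2(R[1,0],R[0,0])),t)
for k in m: print(k,X[k].round(4),((R.T@(X[k][:2]-t))*1000).round(1),(np.array(m[k][1])*1000).round(1))
s=sensors.sense(); T=s["tool_pos"]; print("tool in box",R.T@(T[:2]-t),T[2])
```

```text
10.565527731391583 [0.51950458 0.07854884]
FL [0.431  0.2039 0.042 ] [-64.  139.4] [-62.5 140.   42. ]
FR [ 0.4851 -0.0727  0.042 ] [ -61.6 -142.4] [ -62.5 -140.    42. ]
knobN [0.4929 0.0632 0.081 ] [-28.9 -10.2] [-31. -12.  81.]
knobF [ 0.5077 -0.0155  0.081 ] [-28.9 -90.3] [-31. -92.  81.]
hN [0.5191 0.0672 0.0939] [ -2.4 -11.1] [  1.6 -12.   93.9]
hF [ 0.5351 -0.0117  0.0939] [ -1.2 -91.6] [  1.6 -92.   93.9]
button [0.4719 0.1782 0.0764] [-28.6 106.6] [-28.9 108.   76.4]
lever [0.4872 0.1373 0.092 ] [-21.   63.6] [-19.2  64.   92. ]
tEndN [0.4455 0.0519 0.0558] [-77.7 -12.7] [-75.5 -12.   55.8]
tEndF [ 0.4608 -0.026   0.0558] [-76.9 -92. ] [-75.5 -92.   55.8]
plateBL [0.4437 0.1972 0.0531] [-52.7 130.5] [-57.7 119.   53.1]
plateTL [0.5089 0.2063 0.0877] [ 13.  127.5] [ 16.6 119.   87.7]
plateTR [0.5253 0.1223 0.0877] [13.7 42. ] [16.6 53.  87.7]
plateBR [0.4613 0.111  0.0531] [-51.2  42.6] [-57.7  53.   53.1]
tool in box [-0.08413776  0.03046222] 0.23113711476481666
```

The poses agree with the given sizes to about 2 mm and the tool is square to the box (yaw 10.57°). Next is hovering in front of the button with the fingers shut.

Emit:
carry_out --pt "22 -38 30 0" --pt "44 -77 60 0" --pt "44 -77 105 0" --pt "44 -77 135 0" --pt "44 -77 146 0" --pt "44 -77 146 0" --pt "44 -77 146 0" --hand 0

```text
t: 3.02
tool_pos: [0.4613, 0.1784, 0.0865]
ee_rot: [-180.0, -0.1, 10.6]
wrist_force: [-0.8, 0.5, 0.2]
opening: -0.003
grip_force: 0.0
```

```bash
cat >> h.py <<'E'
BR=np.array([[np.cos(np.radians(10.566)),-np.sin(np.radians(10.566))],[np.sin(np.radians(10.566)),np.cos(np.radians(10.566))]]);Bt=np.array([.5195,.0785])
def box():
    s=sensors.sense(); T=s["tool_pos"]; print("box mm",(np.r_[BR.T@(T[:2]-Bt),T[2]]*1000).round(1),"F",s["wrist_force"].round(1),"t",s["t"],s["ee_rot"].round(2))
E
python3 - <<'E'
from h import *
box(); c=imaging.calibration("wrist"); im=imaging.capture("wrist"); cv2.imwrite("pics/w1.png",im[:,:,::-1])
E
```

```text
box mm [-38.9 108.9  86.5] F [-0.8  0.5  0.2] t 3.025 [-1.7998e+02 -1.3000e-01  1.0620e+01]
```

View pics/w1.png

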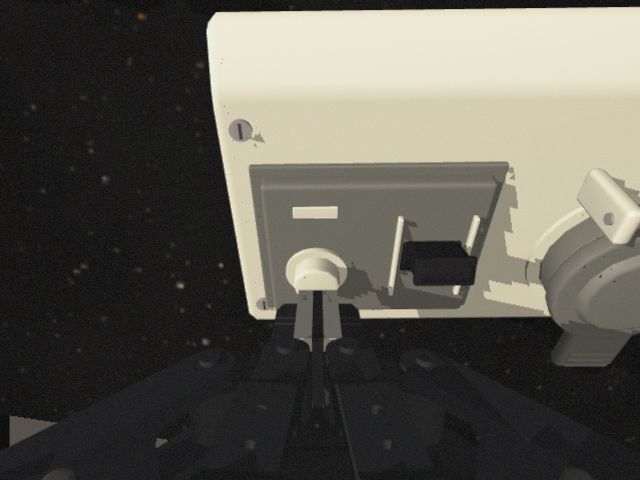

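The fingertips at (318,295) are centred on the button at (316,270), just in front of it and above. I press square to the slope.

Emit:
carry_out --pt "2 0 4 0" --pt "3 0 7 0" --pt "4 0 9 0" --pt "4 0 9 0"

```text
t: 3.58
tool_pos: [0.4643, 0.1795, 0.0764]
ee_rot: [-180.0, -0.0, 10.7]
wrist_force: [-0.1, -0.0, 3.1]
opening: -0.004
grip_force: 1.5
```

Emit:
carry_out --pt "1 0 2 0" --pt "2 0 4 0" --pt "2 0 4 0"

```text
t: 3.95
tool_pos: [0.4662, 0.1799, 0.0724]
ee_rot: [-180.0, -0.0, 10.7]
wrist_force: [-1.5, 0.0, 3.6]
opening: -0.002
grip_force: 1.8
```

Run:
```python
from h import *
box(); im=imaging.capture("wrist"); cv2.imwrite("pics/w2.png",im[150:350,220:540,::-1])
```

```text
box mm [-33.8 109.4  72.4] F [-1.5  0.   3.6] t 3.95 [-1.7999e+02 -1.0000e-02  1.0680e+01]
```

View pics/w2.png

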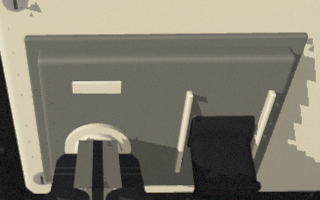

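The lever now reaches past the plate's lower edge (crop (222,150)), so it has dropped. I press slightly deeper to be sure, then back off along the normal.

Emit:
carry_out --pt "0 0 1 0" --pt "0 0 1 0" --pt "-4 0 -10 0" --pt "-10 0 -30 0" --pt "-10 0 -30 0" --pt "-10 0 -30 0"

```text
t: 4.75
tool_pos: [0.4563, 0.1778, 0.1021]
ee_rot: [180.0, -0.0, 10.7]
wrist_force: [-1.2, 1.0, 0.5]
opening: -0.004
grip_force: 0.0
```

Run:
```python
from h import *
box(); im=imaging.capture("wrist"); cv2.imwrite("pics/w3.png",im[:,:,::-1])
```

```text
box mm [-43.9 109.2 102.1] F [-1.2  1.   0.5] t 4.75 [ 1.800e+02 -1.000e-02  1.067e+01]
```

View pics/w3.png

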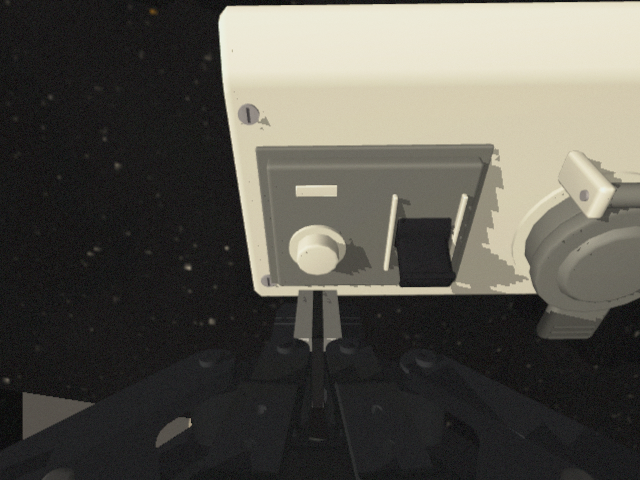

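The lever is down (at (425,252)) and the button is out again (at (317,250)). I go in front of and below the lever, low over the panel.

Emit:
carry_out --pt "-24 20 0 0" --pt "-24 45 0 0" --pt "-24 45 22 0" --pt "-24 45 43 0" --pt "-24 45 43 0" --pt "-24 45 43 0"

```text
t: 5.55
tool_pos: [0.4411, 0.1293, 0.0594]
ee_rot: [180.0, 0.0, 10.7]
wrist_force: [0.9, 0.2, -0.0]
opening: -0.002
grip_force: 0.0
```

```bash
python3 -c "from h import *;box()"
```

```text
box mm [-67.7  64.3  59.4] F [ 0.9  0.2 -0. ] t 5.55 [1.800e+02 1.000e-02 1.068e+01]
```

Emit:
carry_out --pt "8 0 -4 0" --pt "16 0 -7 0" --pt "22 0 -10 0" --pt "28 0 -13 0" --pt "31 0 -14 0" --pt "33 0 -15 0" --pt "33 0 -15 0"

```text
t: 6.42
tool_pos: [0.4722, 0.1351, 0.0739]
ee_rot: [180.0, 0.1, 10.7]
wrist_force: [-2.6, 0.4, -1.3]
opening: 0.004
grip_force: 1.8
```

Run:
```python
from h import *
box(); im=imaging.capture("wrist"); cv2.imwrite("pics/w4.png",im[100:350,220:540,::-1])
```

```text
box mm [-36.1  64.3  73.9] F [-2.6  0.4 -1.3] t 6.425 [1.7999e+02 1.5000e-01 1.0690e+01]
```

View pics/w4.png

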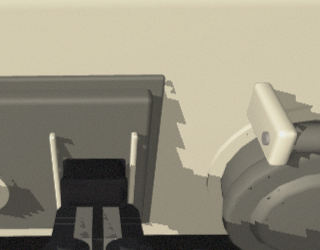

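The lever stands up ahead of the fingers (crop (95,180)), with 2.6 N of push. I push 2 mm more to confirm the stop, then back off down the slope and up.

Emit:
carry_out --pt "2 0 -1 0" --pt "2 0 -1 0" --pt "2 0 -1 0"

```text
t: 6.85
tool_pos: [0.4724, 0.1349, 0.0745]
ee_rot: [180.0, 0.4, 10.7]
wrist_force: [-6.5, -0.9, -3.7]
opening: -0.002
grip_force: 3.2
```

The force rises to about 7.5 N, so the lever is at its stop. I retreat and go over the near tongue with the fingers half open.

Emit:
carry_out --pt "-15 0 6 0" --pt "-34 0 -10 0" --pt "-34 20 -40 0" --pt "-34 50 -40 0" --pt "-34 76 -40 0" --pt "-34 76 -40 0" --pt "-34 76 -40 0"

```text
t: 7.72
tool_pos: [0.4571, 0.0556, 0.1156]
ee_rot: [-180.0, -0.1, 10.7]
wrist_force: [0.8, 0.2, -0.2]
opening: -0.001
grip_force: 0.0
```

Emit:
carry_out --pt "0 0 0 0" --pt "0 0 0 0" --pt "0 0 0 0" --hand 50

```text
t: 8.1
tool_pos: [0.4561, 0.0552, 0.1153]
ee_rot: [-180.0, -0.0, 10.7]
wrist_force: [0.4, 0.3, -0.1]
opening: 0.584
grip_force: 0.0
```

Run:
```python
from h import *
box(); print(sensors.sense()["opening"]);c=imaging.calibration("wrist"); np.save("w5.npy",c,allow_pickle=True); im=imaging.capture("wrist"); cv2.imwrite("pics/w5.png",im[:,:,::-1])
```

```text
box mm [-66.6 -11.3 115.3] F [ 0.4  0.3 -0.1] t 8.1 [-179.99   -0.     10.73]
0.5844977998098435
```

View pics/w5.png

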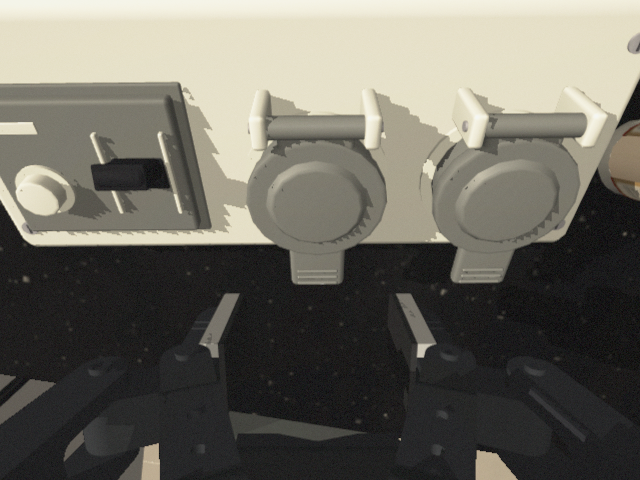

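The lever is up and both flaps are shut. The near tongue's end is at (317,283), its root at (317,252) and the hinge bar at (317,127), with the fingers straddling x = 317. I'm out of picture views, so it's numbers from here.

Run:
```python
from h import *
c=np.load("w5.npy",allow_pickle=True).item()
for n,p,z in (("end",(317,282),.056),("end50",(317,282),.050),("root",(317,252),.066),("hinge",(317,127),.094),("button",(41,194),.0764),("lever",(117,177),.092),("FL",(25,245),.042),("FR",(560,241),.042)):
    X=ray(c,p,z); print(n,((BR.T@(X[:2]-Bt))*1000).round(1),z)
```

```text
end [-77.7 -11.5] 0.056
end50 [-80.1 -11.5] 0.05
root [-58.7 -11.5] 0.066
hinge [ -1.4 -11.4] 0.094
button [-29.8 105.9] 0.0764
lever [-20.3  65.4] 0.092
FL [-63.  141.2] 0.042
FR [ -60.2 -138.1] 0.042
```

Emit:
carry_out --pt "-2 0 25 0" --pt "-2 0 50 0" --pt "-2 0 64 0" --pt "-2 0 67 0" --pt "-2 0 67 0" --pt "-2 0 67 0"

```text
t: 8.9
tool_pos: [0.4547, 0.0545, 0.049]
ee_rot: [180.0, -0.1, 10.7]
wrist_force: [-0.5, -0.5, 0.0]
opening: 0.586
grip_force: 0.0
```

Emit:
carry_out --pt "0 0 0 0" --pt "0 0 0 0" --pt "0 0 0 0" --pt "0 0 0 0" --pt "0 0 0 0" --hand 15 --grip_force 20

```text
t: 9.52
tool_pos: [0.4544, 0.055, 0.0488]
ee_rot: [-180.0, -0.1, 10.7]
wrist_force: [-2.1, 2.7, 6.5]
opening: 0.299
grip_force: 22.3
```

```bash
python3 -c "from h import *;box()"
```

```text
box mm [-68.3 -11.2  48.8] F [-2.1  2.7  6.5] t 9.525 [-1.7997e+02 -5.0000e-02  1.0710e+01]
```

The grip is on the 26 mm tongue (opening 25.5 mm). I'll work out the arc numbers.

Run:
```python
import numpy as np
f=lambda t,p=206:76*np.array([np.cos(np.radians(p-t)),-np.sin(np.radians(p-t))])
for a in (0,30,60):
    print(a,[tuple((f(a+k)-f(a)).round(1)) for k in (5,10,15,20,25,30)])
```

```text
0 [(np.float64(-2.6), np.float64(-6.1)), (np.float64(-4.7), np.float64(-12.4)), (np.float64(-6.3), np.float64(-18.8)), (np.float64(-7.3), np.float64(-25.4)), (np.float64(-7.7), np.float64(-32.0)), (np.float64(-7.5), np.float64(-38.6))]
30 [(np.float64(0.8), np.float64(-6.6)), (np.float64(2.1), np.float64(-13.1)), (np.float64(4.0), np.float64(-19.4)), (np.float64(6.4), np.float64(-25.6)), (np.float64(9.3), np.float64(-31.5)), (np.float64(12.8), np.float64(-37.2))]
60 [(np.float64(3.9), np.float64(-5.3)), (np.float64(8.3), np.float64(-10.3)), (np.float64(13.1), np.float64(-14.9)), (np.float64(18.3), np.float64(-19.0)), (np.float64(23.9), np.float64(-22.6)), (np.float64(29.7), np.float64(-25.8))]
```

Emit:
carry_out --pt "-2.5 0 -6 0" --pt "-4.5 0 -12.5 0" --pt "-6 0 -19 0" --pt "-7 0 -25.5 0" --pt "-7.5 0 -32 0" --pt "-7.5 0 -38.5 0" --pt "-7.5 0 -38.5 0"

```text
t: 10.4
tool_pos: [0.4471, 0.0535, 0.0875]
ee_rot: [-180.0, -0.1, 10.7]
wrist_force: [0.3, 5.7, -2.6]
opening: 0.297
grip_force: 19.9
```

```bash
python3 -c "from h import *;box()"
```

```text
box mm [-75.8 -11.3  87.5] F [ 0.3  5.7 -2.6] t 10.4 [-1.7998e+02 -7.0000e-02  1.0700e+01]
```

Emit:
carry_out --pt "1 0 -6.5 0" --pt "2 0 -13 0" --pt "4 0 -19.5 0" --pt "6.5 0 -25.5 0" --pt "9.5 0 -31.5 0" --pt "13 0 -37 0" --pt "13 0 -37 0"

```text
t: 11.28
tool_pos: [0.4585, 0.0556, 0.1241]
ee_rot: [-180.0, 0.1, 10.7]
wrist_force: [-0.5, 5.1, -2.6]
opening: 0.295
grip_force: 20.1
```

```bash
python3 -c "from h import *;box()"
```

```text
box mm [-64.2 -11.3 124.1] F [-0.5  5.1 -2.6] t 11.275 [-1.7996e+02  1.1000e-01  1.0650e+01]
```

Emit:
carry_out --pt "4 0 -5.5 0" --pt "8.5 0 -10.5 0" --pt "13 0 -15 0" --pt "18.5 0 -19 0" --pt "24 0 -22.5 0" --pt "29.5 0 -26 0" --pt "29.5 0 -26 0" --pt "29.5 0 -26 0"

```text
t: 12.28
tool_pos: [0.4857, 0.061, 0.1495]
ee_rot: [-179.9, 0.3, 10.6]
wrist_force: [-3.1, 5.3, -1.0]
opening: 0.295
grip_force: 19.9
```

Run:
```python
from h import *
box()
for n in ("scene","side"):
    c=imaging.calibration(n); im=imaging.capture(n); cv2.imwrite(f"pics/{n}9.png",im[:,:,::-1])
cv2.imwrite("pics/w9.png",imaging.capture("wrist")[:,:,::-1]); np.save("w9.npy",imaging.calibration("wrist"),allow_pickle=True)
# grey (flap-like) mask in the wrist picture between the fingers
```

```text
box mm [-36.4 -11.  149.5] F [-3.1  5.3 -1. ] t 12.275 [-179.94    0.31   10.64]
```

By chord length and by hinge-to-tongue direction, the flap stands at 88–91°. The grip is still on the 26 mm tongue. I settle briefly, then hand in.

Emit:
carry_out --pt "0 0 0 0" --pt "0 0 0 0" --pt "0 0 0 0" --pt "0 0 0 0"

```text
t: 12.92
tool_pos: [0.4856, 0.061, 0.1495]
ee_rot: [-179.9, 0.3, 10.6]
wrist_force: [-3.4, 3.9, -1.3]
opening: 0.297
grip_force: 19.9
```

```bash
python3 -c "
from h import *
from workcell import ticket
box(); print(sensors.sense()['opening'],sensors.sense()['grip_force'],ticket.close_job())"
```

```text
box mm [-36.5 -11.  149.5] F [-3.4  3.9 -1.3] t 12.925 [-179.94    0.31   10.64]
the job is handed in; nothing more can be done
0.2974358889590105 19.876744151115417 None
```

I pressed the test button so the lever dropped, pushed the lever back up to its stop, and handed in holding the near flap at about 90° (88–91° from arm position, not a final picture); the hand-in returned no verdict.

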